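# Click the bottle carousel round to its blue cup and load the bottle

### The job

Bring the blue cup of the bottle carousel round to the red loading mark with the orange thumb lever: each click, push it away from you slowly and lightly (never over 10 N) until you feel its stop, then let it spring right back. The carousel cannot be turned back, so count the clicks, do not go past the mark, and do not turn the disc by hand. Then gently stand the dark amber bottle upright in the blue cup and let go; leave the other things where they are.

Things in the scene. Friction and masses are not known exactly. Their poses are not given: they have to be found in the camera images.
- carousel: fixed foot of the bottle carousel, screwed to the table: grey, round, 200 mm across, 34 mm high, with a gearbox (64 x 60 x 30 mm) on its -y side that carries the thumb lever and a block with a red arrow (the loading mark) on its -x side. Origin: centre of its underside, on the disc's axis; its -x axis points from there to the loading mark, roughly to the robot; z up
- disc: white turning disc, 192 mm across, top 44 mm above the table; six round cups (57 mm outside, 52 mm inside, rims 59 mm and inner floors 45 mm above the table) at 62 mm from the axis, 60 degrees apart: one blue, five grey; a 12 mm high hub in the middle. The robot must not push on it. Origin on the axis at table height; the blue cup lies on its -x axis
- index (a joint): angle of the disc in rad, clockwise from above positive; 0 when the blue cup is at the loading mark. A spring detent holds the disc every 1.047 rad (60 degrees). It starts two, three or four clicks short, near -2.09, -3.14 or -4.19; one click adds 1.047. After a push that stops short of the click the disc falls back
- mark (a point): the loading place: where the blue cup's centre must come, on the disc's top 44 mm above the table, 62 mm from the axis along the carousel's -x axis
- blue_cup (a point): centre of the blue cup's inner floor
- thumb_lever: orange-tipped steel lever that swings flat about a vertical pivot at (-30, -108) mm in the carousel's frame. Arm 65 mm, along the lever's own -y axis; at its end an upright orange pad 10 mm thick, 28 mm wide, 36 to 92 mm above the table. Origin on the pivot at table height. Push the pad's -x face with the shut gripper straight along the carousel's +x, with less than 10 N
- lever (a joint): lever angle in rad: 0 at rest, grows when pushed. A light spring (1 to 3 N at the pad) brings it back to 0, where the ratchet catches the next tooth. Pushed at 15 mm/s: free take-up, then the detent (4 to 7 N in all), then the disc clicks on and 2 to 6 mm later comes the stop, a rubber bumper (3 to 10 N per mm). Unseen take-up differs each time: stop at 30 to 47 mm of pad travel
- lever_pad (a point): middle of the face of the orange pad that is pushed (on its -x side), 78 mm above the table
- amber_bottle: dark amber bottle with a black ribbed cap, 104 mm high, round body 45 mm in diameter from the foot to about 75 mm up, cap 25 mm in diameter, 0.19 kg. Origin: centre of its underside, z up. Stands at the robot's left; it, the oil bottle and the green jar swap places from start to start
- oil_bottle: bystander: aluminium oil bottle with white cap, 73 mm in diameter, 136 mm high; origin at the centre of its underside
- green_jar: bystander: glass jar with green lid, 60 mm in diameter, 78 mm high; origin at the centre of its underside
- tall_bottle: bystander: tall aluminium bottle with white cap, 66 mm in diameter, 158 mm high; origin at the centre of its underside
- scoop: bystander: orange measuring scoop lying on the table between robot and carousel, 131 x 55 x 24 mm; origin at the centre of its underside
- black_jar: bystander: glass jar with black lid, 72 mm in diameter, 88 mm high, at the robot's right; origin at the centre of its underside
Mind the look-alikes: they are no part of the job. Of the things like the amber_bottle, leave any that is purple; of the rest the smaller one is meant.

How it is judged:
By the outcome, as a careful person would: the job done as asked, in the order asked, and still so for the second after the job is handed in, with the robot touching nothing.
It also fails if it takes over 72 s, if anything falls off the work surface, if the arm or the gripper's body presses on something with over 40 N, if the wrist force passes 120 N, or if a joint passes its speed limit or range.

### The arm

A 7-joint arm with a two-finger parallel gripper is mounted at the origin on the work surface; the furniture and walls round the work are solid. World frame = base frame: x ahead of the robot, y to its left, z up, the work surface at z = 0. Lengths are in m, angles in rad, forces in N, time in s.
With the tool pointing down it reaches from about 0.35 to 0.9 m from the base axis. Payload 7.2 kg.
Tool frame: the origin (TCP) lies between the finger pads; the fingertips stand 25 mm ahead of it and the grasp point (between the pads) lies 6 mm ahead of it (tip_reach is the distance from the TCP to the fingertips, in m); z points along the fingers, y is the line along which they close (so a half turn about z gives the same grasp; the last joint's range is limited). The gripper opens to 88 mm and grips with 3 to 60 N. Pads are 20 mm wide; open, the fingers measure 115 mm over their backs; the gripper's body (75 mm by 178 mm) begins 61 mm behind the grasp point.
Start: joints at [1.125, 0.411, -0.013, 1.596, 0.006, 1.134, -0.082], TCP at [0.231, -0.581, 0.212] pointing down, gripper open.
Joint ranges: [-2.95, 2.95], [-0.29, 1.99], [-1.47, 1.44], [0.14, 2.54], [-1.03, 4.17], [0.13, 1.85], [-2.86, 2.86]. Speed limits (rad/s): [2.39, 2.39, 3.01, 3.01, 3.14, 3.14, 3.14].

### API

Orientations are given as a unit quaternion [x, y, z, w].
In Python, from station import observe, read_camera, close_job, recognise, tip_of, tip_reach gives the robot as it stands.
- The arm moves only by the shell command python3 -m jog 'ROWS' [OPENING] [FORCE]. ROWS is JSON, a list that holds one entry, the list of rows, each a list of 4 numbers: the shift along the tool's x, y, z in units of 25 mm (1.0 is 25 mm), then the turn about the tool's z in units of 8 degrees (1.0 is 8 degrees). A call has 1 to 10 rows; each row is the pose to reach, as a shift and turn from the pose commanded when the call began, along the tool's axes at that moment; what a row does not reach only later rows make up. A row lasts 1/8 s, in which the tool goes at most 62.5 mm and 10.7 degrees, less where a joint would pass 70% of its speed; a pose out of reach is approached as far as the arm can. A call with a gripper value outside its range is refused whole. OPENING is the gripper command: -1 is fully open, 1 is shut, values between are in proportion, set as the call begins (- or left out, the last holds). The fingers move at their own pace and stop on an object; FORCE is the grip in N (left out, the last holds). Time passes only in rows, so rows that repeat a pose let the fingers close. It gives the time, the measured TCP pose, the force, the opening and the grip force at its end, in the units of the state.
- observe(): the state, without advancing time (a new reading comes with each control period).
- read_camera(name): name is "scene" or "side" or "wrist"; returns a dict with "color" (400x640x3 uint8, red, green, blue), "camera_matrix" (3x3 intrinsics, pixels), "R" (3x3) and "t" (3): a world point X has camera coordinates R X + t. Camera axes: x right, y down, z forward; pixel columns grow to the right and rows downward; lengths in m; the calibration is good to about 2 mm. A picture is of the moment at which its call begins. There is no depth.
- close_job(): hands the job in; it is judged then, once.
Trained networks look in the newest picture that a camera, given by its name, has taken for a name from the list of things; names that differ only in an ending like _2 or _b are one class to them, and where a whole thing is asked for, a point or a joint stands for the part that bears it (a point fixed in the world has none). Each returns a list of dicts, best first, with "p" (0 to 1); they miss things now and then, are a little off and sometimes report something else, mostly with a low value. They report only what shows in the picture. A call takes as long as a camera call. They do not tell look-alikes from the thing itself.
- recognise(query, camera): "bbox" ([left, top, width, height] in pixels, round what is visible of it).
- tip_of(query, camera): "at" ([column, row] in pixels: a listed point, or the origin of a listed thing).
The state is a dict: "clock": time; "joint_positions": joint angles; "qd": joint speeds; "joint_efforts": joint torques, N m; "tcp_pos": TCP position; "ee_rot": TCP orientation; "wrist_force": force on the tool from outside, world axes, zero at the start; "moment": the same for the moment, N m; "width": finger opening in m; "grasp_force": force on a finger pad.
Only numpy, scipy, OpenCV 4.12 (cv2) and the standard library are available. Lean on these libraries where they do the work, as an engineer would, in place of code of your own. Each camera call takes 0.05 s, during which the arm holds its last target. There are 200 camera calls.

## Working session

There is one attempt and no reset: what is moved stays moved. The work goes in short steps, Python scripts to look and compute and a shell command to move; the robot and the scene stay as the last step left them, time stands still between calls to the robot, and variables do not carry over. Pictures are saved under pics/ and viewed, at most 12 in all, crops included, and the job is handed in when it is done.

```bash
mkdir -p pics; ls
cat > h.py <<'E'
import numpy as np, cv2
from station import *
from scipy.spatial.transform import Rotation as Ro
def ray(c,px):
    K,R,t=map(np.array,(c["camera_matrix"],c["R"],c["t"]))
    d=R.T@np.linalg.solve(K,[px[0],px[1],1.]); return -R.T@t,d
def atz(c,px,z):
    o,d=ray(c,px); return o+d*(z-o[2])/d[2]
def proj(c,X):
    K,R,t=map(np.array,(c["camera_matrix"],c["R"],c["t"])); p=K@(R@np.array(X)+t); return p[:2]/p[2]
def tri(a):
    A=0;b=0
    for c,px in a:
        o,d=ray(c,px);d=d/np.linalg.norm(d);P=np.eye(3)-np.outer(d,d);A=A+P;b=b+P@o
    return np.linalg.solve(A,b)
E
python3 - <<'E'
from h import *
s=observe();print({k:np.round(v,3).tolist() for k,v in s.items()},tip_reach)
for n in("scene","side"):
    c=read_camera(n);cv2.imwrite(f"pics/{n}1.png",c["color"][:,:,::-1])
    print(n,np.round(-np.array(c["R"]).T@c["t"],3))
    for q,z in(("carousel",0),("blue_cup",.045),("lever_pad",.078),("thumb_lever",0),("amber_bottle",0),("scoop",0),("green_jar",0),("oil_bottle",0)):
        for r in tip_of(q,n)[:4]: print(q,round(r["p"],2),np.round(r["at"]),np.round(atz(c,r["at"],z),3))
E
```

```text
pics
{'clock': 0.0, 'joint_positions': [1.125, 0.412, -0.013, 1.597, 0.006, 1.134, -0.082], 'qd': [0.001, -0.0, 0.0, 0.0, -0.0, -0.0, 0.001], 'joint_efforts': [0.001, -58.795, 0.643, -29.108, -0.054, 0.018, 0.0], 'tcp_pos': [0.23, -0.58, 0.211], 'ee_rot': [0.982, 0.188, -0.0, -0.001], 'wrist_force': [0.962, 0.601, 0.054], 'moment': [0.028, -0.026, 0.007], 'grasp_force': 0.0, 'width': 0.088} 0.025
scene [0.146 0.697 0.649]
carousel 0.67 [286. 212.] [ 0.613 -0.053  0.   ]
blue_cup 0.91 [286. 190.] [ 0.631 -0.086  0.045]
lever_pad 0.66 [334. 166.] [ 0.548 -0.218  0.078]
lever_pad 0.43 [306. 204.] [ 0.531 -0.014  0.078]
thumb_lever 0.7 [316. 199.] [ 0.569 -0.145  0.   ]
amber_bottle 0.97 [347. 304.] [0.336 0.168 0.   ]
amber_bottle 0.87 [300. 288.] [0.444 0.176 0.   ]
amber_bottle 0.51 [344. 271.] [0.38  0.083 0.   ]
scoop 0.6 [380. 205.] [ 0.396 -0.202  0.   ]
green_jar 0.9 [242. 293.] [0.546 0.243 0.   ]
oil_bottle 0.87 [278. 336.] [0.424 0.299 0.   ]
side [0.385 0.959 0.815]
carousel 0.6 [289. 221.] [ 0.593 -0.039  0.   ]
blue_cup 0.58 [275. 193.] [ 0.637 -0.098  0.045]
lever_pad 0.67 [311. 161.] [ 0.555 -0.213  0.078]
lever_pad 0.31 [342. 328.] [0.421 0.358 0.078]
thumb_lever 0.74 [300. 195.] [ 0.582 -0.157  0.   ]
amber_bottle 0.77 [339. 282.] [0.442 0.166 0.   ]
amber_bottle 0.69 [385. 283.] [0.338 0.158 0.   ]
amber_bottle 0.67 [375. 261.] [ 0.363  0.089 -0.   ]
amber_bottle 0.62 [224. 274.] [0.708 0.173 0.   ]
scoop 0.66 [364. 190.] [ 0.402 -0.199  0.   ]
green_jar 0.72 [309. 206.] [ 0.55  -0.109  0.   ]
green_jar 0.62 [284. 304.] [0.553 0.247 0.   ]
oil_bottle 0.61 [344. 328.] [0.42  0.296 0.   ]
oil_bottle 0.18 [375. 158.] [ 0.378 -0.379  0.   ]
```

Run:
```python
import cv2,numpy as np
a=cv2.imread("pics/scene1.png")[130:380,180:440];b=cv2.imread("pics/side1.png")[130:380,190:450]
cv2.imwrite("pics/both.png",cv2.resize(np.vstack([a,b]) if 0 else np.hstack([a,b]),(800,385),interpolation=cv2.INTER_CUBIC))
```

```text
(no output)
```

View pics/both.png

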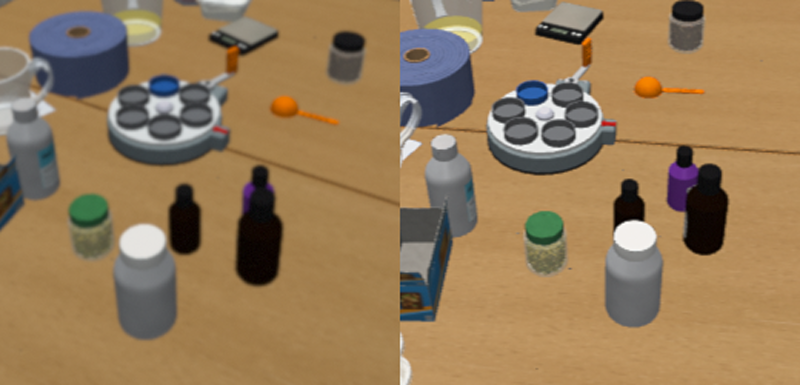

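View pics/scene1.png

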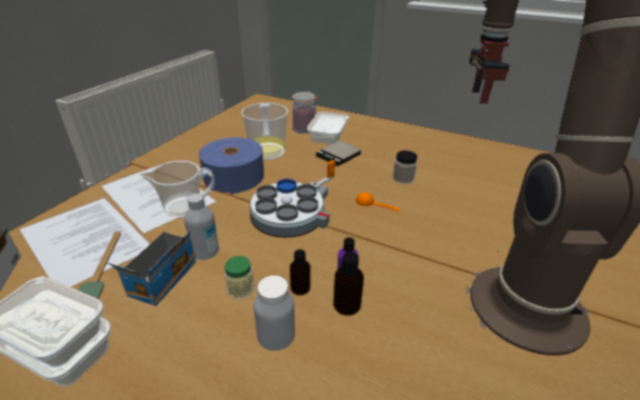

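Purple bottle at about scene (347,255), big amber at (348,285), small amber at (300,272). The small amber one, near world (0.443, 0.17), is the target. The blue cup looks two clicks short: scene (286,186), with the red arrow at (323,217). I'll move towards the lever and look with the wrist camera.

```bash
python3 -m jog '[[[2,-1.25,0,0.5],[4,-2.5,0,1],[6,-3.75,0,1.6],[8,-5,0,2.2],[10,-6.3,0,2.8],[12,-7.5,0,3.3],[14,-8.8,0,3.3],[15.5,-9.8,0,3.3],[15.5,-9.8,0,3.3],[15.5,-9.8,0,3.3]]]' 1 20
python3 - <<'E'
from h import *
c=read_camera("wrist");cv2.imwrite("pics/w1.png",c["color"][:,:,::-1])
print(np.round(-np.array(c["R"]).T@c["t"],3))
for q,z in(("carousel",0),("disc",.0),("mark",.044),("blue_cup",.045),("lever_pad",.078),("thumb_lever",0)):
    for r in tip_of(q,"wrist")[:2]: print(q,round(r["p"],2),np.round(r["at"]),np.round(atz(c,r["at"],z),3))
E
```

```text
clock: 2.15
tcp_pos: [0.4999, -0.211, 0.2121]
ee_rot: [0.999, -0.042, -0.0, 0.0]
wrist_force: [-1.1, -0.0, -0.4]
width: 0.0005
grasp_force: 0.0
[ 0.583 -0.218  0.385]
carousel 0.9 [160.  86.] [ 0.604 -0.05   0.   ]
disc 0.74 [164.  85.] [ 0.604 -0.054  0.   ]
mark 0.91 [153. 150.] [ 0.542 -0.048  0.044]
blue_cup 0.93 [181.  45.] [ 0.634 -0.096  0.045]
lever_pad 0.89 [319. 133.] [ 0.549 -0.216  0.078]
lever_pad 0.66 [323. 250.] [ 0.434 -0.21   0.078]
thumb_lever 0.81 [263. 109.] [ 0.571 -0.156  0.   ]
thumb_lever 0.45 [454. 256.] [ 0.375 -0.37   0.   ]
```

View pics/w1.png

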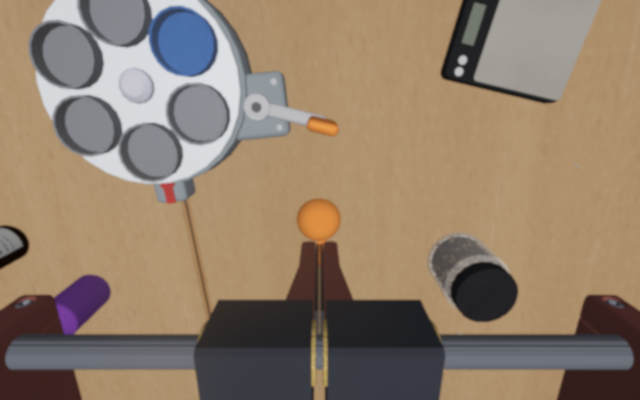

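The wrist picture shows the hub at (137,85), blue cup at (184,42), mark cup at (151,151), red arrow at (168,192), pivot at (256,107) and the pad top at (322,126). The blue cup is two places from the mark. Next I'll compute the geometry.

Run:
```python
from h import *
c=read_camera("wrist")
for n,p,z in(("hub",(137,83),.056),("blue",(184,41),.059),("markcup",(151,151),.059),("opp",(116,18),.059),("L1",(67,55),.059),("L2",(87,125),.059),("R",(199,113),.059),("padtopL",(310,123),.092),("padtopR",(337,129),.092),("pivot",(256,107),.055)): print(n,np.round(atz(c,p,z),4))
s=cv2.cvtColor(c["color"],cv2.COLOR_RGB2HSV)
m=((s[:,:,0]>5)&(s[:,:,0]<18)&(s[:,:,1]>200)&(s[:,:,2]>100)).astype(np.uint8)
m[180:]=0;n,_,st,ce=cv2.connectedComponentsWithStats(m);print(st[1:],ce[1:])
```

```text
hub [ 0.6053 -0.0536  0.056 ]
blue [ 0.6357 -0.1045  0.059 ]
markcup [ 0.5435 -0.0533  0.059 ]
opp [ 0.6583 -0.0501  0.059 ]
L1 [0.6333 0.0007 0.059 ]
L2 [0.5725 0.0007 0.059 ]
R [ 0.5745 -0.1059  0.059 ]
padtopL [ 0.5595 -0.2087  0.092 ]
padtopR [ 0.5526 -0.2309  0.092 ]
pivot [ 0.5753 -0.1586  0.055 ]
[] []
```

```bash
python3 -m jog '[[[0.4,0.1,1.7,-0.3],[0.8,0.2,3.4,-0.7],[1.03,0.31,4.7,-0.7],[1.03,0.31,5.16,-0.7],[1.03,0.31,5.16,-0.7],[1.03,0.31,5.16,-0.7]]]'
python3 -c "
from h import *
print(observe()['wrist_force'])"
```

```text
clock: 3.3
tcp_pos: [0.5261, -0.2204, 0.0846]
ee_rot: [1.0, 0.007, 0.001, 0.0]
wrist_force: [0.1, -0.2, 0.3]
width: 0.0002
grasp_force: 0.0
[ 0.0835371  -0.15873872  0.34534543]
```

```bash
python3 -m jog '[[[0.07,0,0,0],[0.14,0,0,0],[0.21,0,0,0],[0.28,0,0,0],[0.35,0,0,0],[0.42,0,0,0],[0.49,0,0,0],[0.56,0,0,0],[0.63,0,0,0],[0.7,0,0,0]]]'
python3 -m jog '[[[0.07,0,0,0],[0.14,0,0,0],[0.21,0,0,0],[0.28,0,0,0],[0.35,0,0,0],[0.42,0,0,0]]]'
python3 -m jog '[[[0.07,0,0,0],[0.14,0,0,0],[0.21,0,0,0],[0.28,0,0,0]]]'
```

```text
clock: 4.55
tcp_pos: [0.5429, -0.2199, 0.0832]
ee_rot: [1.0, 0.007, 0.0, 0.0]
wrist_force: [-0.4, -0.1, 0.3]
width: 0.0002
grasp_force: 0.0
clock: 5.3
tcp_pos: [0.5535, -0.2197, 0.0831]
ee_rot: [1.0, 0.007, 0.0, 0.0]
wrist_force: [0.1, 0.1, 0.3]
width: 0.0003
grasp_force: 0.0
clock: 5.8
tcp_pos: [0.5605, -0.2196, 0.0831]
ee_rot: [1.0, 0.007, -0.0, 0.0]
wrist_force: [-0.1, 0.7, -0.2]
width: 0.0004
grasp_force: 0.0
```

Run:
```python
from h import *
c=read_camera("wrist");a=c["color"][:,:,::-1].copy()
d=read_camera("side")["color"][120:240,230:390,::-1]
cv2.imwrite("pics/w2.png",np.hstack([cv2.resize(a,(480,300)),cv2.resize(d,(320,300))]))
print(observe()['wrist_force'])
```

```text
[-0.08005189  0.15745998  0.69685829]
```

View pics/w2.png

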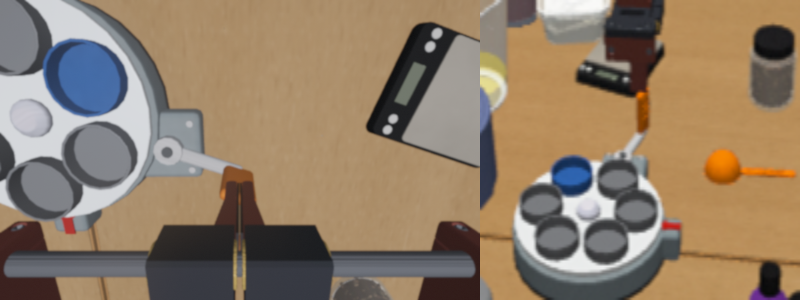

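```bash
python3 - <<'E'
from h import *
c=read_camera("wrist")
print(atz(c,(316,228),.092),atz(c,(224,202),.055),tip_of("lever_pad","wrist")[:1])
for z in (.06,.08): print(proj(c,[.5605,-.2196,z]),proj(c,[.5705,-.2196,z]))
E
python3 -m jog '[[[0.06,0,0,0],[0.12,0,0,0],[0.18,0,0,0]]]'
python3 -m jog '[[[0.06,0,0,0],[0.12,0,0,0],[0.18,0,0,0]]]'
```

```text
[ 0.57718141 -0.21776041  0.092     ] [ 0.57859996 -0.16042514  0.055     ] []
[319.01922743 233.47900271] [319.26783352 218.43252203]
[319.03989737 247.35883294] [319.31369383 231.03042652]
clock: 6.38
tcp_pos: [0.565, -0.2195, 0.0832]
ee_rot: [1.0, 0.007, 0.0, 0.0]
wrist_force: [0.2, -0.2, 0.0]
width: 0.0002
grasp_force: 0.0
clock: 6.75
tcp_pos: [0.5694, -0.2195, 0.0831]
ee_rot: [1.0, 0.007, -0.0, 0.0]
wrist_force: [0.5, 0.8, -0.1]
width: 0.0002
grasp_force: 0.0
```

Run:
```python
from h import *
a=read_camera("wrist")["color"][130:300,220:420,::-1]
d=read_camera("side")["color"][120:220,250:350,::-1]
cv2.imwrite("pics/w3.png",np.hstack([cv2.resize(a,(470,400),interpolation=2),cv2.resize(d,(330,400),interpolation=2)]))
print(observe()['wrist_force'])
```

```text
[ 0.09554257 -0.66966358  0.14217562]
```

View pics/w3.png

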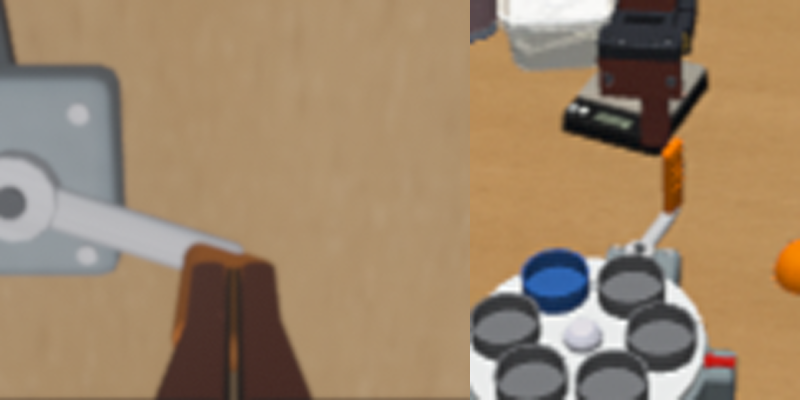

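Run:
```python
from h import *
c=read_camera("wrist");d=read_camera("side")
print("tcp",observe()["tcp_pos"])
for z in(.04,.058,.07,.083,.092):
  print(z,"tool w",proj(c,[.5694,-.2195,z]).round(),"s",proj(d,[.5694,-.2195,z]).round(),"restpad w",proj(c,[.556,-.222,z]).round(),"s",proj(d,[.556,-.222,z]).round())
print("side pad at", atz(d,(250+203/3.3,120+143/4),.092),atz(d,(250+203/3.3,120+208/4),.036))
print("w", atz(c,(298,275),.092),atz(c,(300,237),.036))
print(tip_of("lever_pad","side")[:1])
```

```text
tcp [ 0.56936275 -0.21947367  0.08313345]
0.04 tool w [319. 222.] s [307. 171.] restpad w [322. 240.] s [312. 171.]
0.058 tool w [319. 232.] s [307. 166.] restpad w [323. 252.] s [311. 166.]
0.07 tool w [319. 240.] s [307. 162.] restpad w [323. 261.] s [311. 162.]
0.083 tool w [319. 250.] s [306. 158.] restpad w [323. 271.] s [311. 158.]
0.092 tool w [319. 257.] s [306. 156.] restpad w [323. 279.] s [311. 155.]
side pad at [ 0.55497335 -0.21976128  0.092     ] [ 0.55622644 -0.22216411  0.036     ]
w [ 0.55851861 -0.20819865  0.092     ] [ 0.55637506 -0.20634224  0.036     ]
[{'at': [310.4, 165.5], 'p': 0.71}]
```

The pictures show the fingertips passing just above the pad: the lever hasn't moved, and its pad is still at (0.556,-0.220). I'll back off, go lower, and check before pushing.

```bash
python3 -m jog '[[[-0.6,0,0,0],[-1.2,0,0,0],[-1.9,0,0,0],[-1.9,0,0.6,0],[-1.9,0,1.2,0],[-1.9,0,1.2,0]]]'
python3 - <<'E'
from h import *
c=read_camera("wrist");w=c["color"]
cs=read_camera("side");d=cs["color"][110:220,270:370,::-1]
e=read_camera("scene");f=e["color"][110:220,290:390,::-1]
cv2.imwrite("pics/w4.png",np.hstack([cv2.resize(f,(400,440),interpolation=2),cv2.resize(d,(400,440),interpolation=2)]))
p=observe()["tcp_pos"];print(p)
for dz in(-.025,0,.01): print(proj(cs,p+[0,0,dz]),proj(e,p+[0,0,dz]))
E
```

```text
clock: 7.75
tcp_pos: [0.521, -0.2196, 0.0512]
ee_rot: [1.0, 0.008, -0.001, -0.001]
wrist_force: [-0.8, 0.1, 0.3]
width: 0.0004
grasp_force: 0.0
[ 0.52223298 -0.22001285  0.05297409]
[323.18599419 175.45304614] [341.43540868 182.31298781]
[323.1636295  168.11898452] [341.83063425 174.9964334 ]
[323.15455166 165.14208272] [341.99143502 172.01963306]
```

View pics/w4.png

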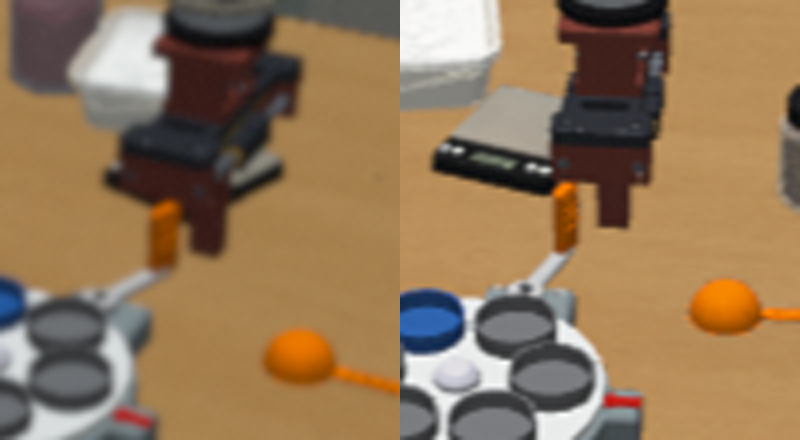

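Fingertip shows at side (323,166) and scene (342,173), so the tips are about level with the reported TCP (z≈0.058), beside the pad. I'll raise 8 mm for clearance and push slowly.

```bash
python3 -m jog '[[[0,0,-0.32,0],[0.15,0,-0.32,0],[0.3,0,-0.32,0],[0.42,0,-0.32,0]]]'
python3 -m jog '[[[0.07,0,0,0],[0.14,0,0,0],[0.21,0,0,0],[0.28,0,0,0],[0.35,0,0,0],[0.42,0,0,0]]]'
python3 -m jog '[[[0.07,0,0,0],[0.14,0,0,0],[0.21,0,0,0],[0.28,0,0,0]]]'
```

```text
clock: 8.4
tcp_pos: [0.5327, -0.22, 0.0612]
ee_rot: [1.0, 0.007, 0.0, 0.0]
wrist_force: [-0.6, 0.7, 0.0]
width: 0.0007
grasp_force: 0.0
clock: 9.15
tcp_pos: [0.5427, -0.22, 0.0611]
ee_rot: [1.0, 0.007, -0.0, 0.0]
wrist_force: [-1.2, -1.2, -0.5]
width: 0.0005
grasp_force: 0.5
clock: 9.65
tcp_pos: [0.5499, -0.2199, 0.0611]
ee_rot: [1.0, 0.007, -0.0, 0.0]
wrist_force: [-1.1, -1.8, 0.8]
width: 0.0005
grasp_force: 0.7
```

```bash
python3 -m jog '[[[0.07,0,0,0],[0.14,0,0,0],[0.21,0,0,0],[0.28,0,0,0]]]'
python3 -m jog '[[[0.07,0,0,0],[0.14,0,0,0],[0.21,0,0,0]]]'
python3 -m jog '[[[0.06,0,0,0],[0.12,0,0,0]]]'
```

```text
clock: 10.15
tcp_pos: [0.5564, -0.2201, 0.0611]
ee_rot: [1.0, 0.007, -0.0, 0.0]
wrist_force: [-4.0, -2.6, 2.0]
width: 0.0003
grasp_force: 1.8
clock: 10.52
tcp_pos: [0.5618, -0.22, 0.0611]
ee_rot: [1.0, 0.007, -0.0, 0.0]
wrist_force: [-5.0, -3.7, 2.4]
width: 0.0005
grasp_force: 2.5
clock: 10.78
tcp_pos: [0.5648, -0.22, 0.0611]
ee_rot: [1.0, 0.007, -0.0, 0.0]
wrist_force: [-3.9, -5.1, 0.7]
width: 0.0003
grasp_force: 2.2
```

```bash
python3 -m jog '[[[0.06,0.02,0,0],[0.12,0.04,0,0]]]'
python3 -m jog '[[[0.05,0,0,0],[0.1,0,0,0]]]'
```

```text
clock: 11.02
tcp_pos: [0.5682, -0.2201, 0.061]
ee_rot: [1.0, 0.008, -0.0, -0.0]
wrist_force: [-3.3, -1.7, 1.4]
width: 0.0004
grasp_force: 1.7
clock: 11.28
tcp_pos: [0.5708, -0.2199, 0.0611]
ee_rot: [1.0, 0.008, -0.0, -0.0]
wrist_force: [-4.3, -1.0, 0.4]
width: 0.0005
grasp_force: 2.1
```

```bash
cat >> h.py <<'E'
def cup():
    c=read_camera("side"); f=observe()["wrist_force"]
    for r in tip_of("blue_cup","side")[:1]:
        p=atz(c,r["at"],.045)[:2]-[.604,-.053]; print("cup deg",np.degrees(np.arctan2(p[1],p[0])).round(1),round(r["p"],2),"F",np.round(f,1))
E
python3 -c "
from h import *
cup()"
python3 -m jog '[[[0.05,0,0,0],[0.1,0,0,0]]]'
python3 -c "
from h import *
cup()"
```

```text
cup deg -90.7 0.61 F [-3.8 -0.3  0.3]
clock: 11.62
tcp_pos: [0.5717, -0.22, 0.0609]
ee_rot: [1.0, 0.007, -0.001, -0.0]
wrist_force: [-9.9, 1.4, 3.6]
width: 0.0004
grasp_force: 4.4
cup deg -94.8 0.59 F [-7.5  0.6  4.5]
```

```bash
cat >> h.py <<'E'
def blue():
    for n in("side","scene"):
        c=read_camera(n);s=cv2.cvtColor(c["color"],cv2.COLOR_RGB2HSV)
        ctr=proj(c,[.604,-.053,.05]).astype(int)
        m=((s[:,:,0]>100)&(s[:,:,0]<125)&(s[:,:,1]>150)).astype(np.uint8)
        k=np.zeros_like(m);cv2.circle(k,tuple(map(int,ctr)),40,1,-1);m*=k
        N,_,st,ce=cv2.connectedComponentsWithStats(m)
        i=1+np.argmax(st[1:,4]);p=atz(c,ce[i],.05)[:2]-[.604,-.053]
        print(n,st[i],"deg",np.degrees(np.arctan2(p[1],p[0])).round(1),"r",np.linalg.norm(p).round(3))
    print(observe()["wrist_force"].round(1),observe()["tcp_pos"].round(4))
E
python3 -c "
from h import *
blue()"
```

```text
side [282 183  20  14 217] deg -97.3 r 0.059
scene [293 183  18  11 154] deg -97.7 r 0.057
[-7.8  0.5  2.5] [ 0.5716 -0.2199  0.0609]
```

Run:
```python
from h import *
a=read_camera("wrist")["color"][100:320,120:420,::-1]
d=read_camera("side")["color"][110:230,250:370,::-1]
cv2.imwrite("pics/w5.png",np.hstack([cv2.resize(a,(480,352),interpolation=2),cv2.resize(d,(320,352),interpolation=2)]))
```

```text
(no output)
```

View pics/w5.png

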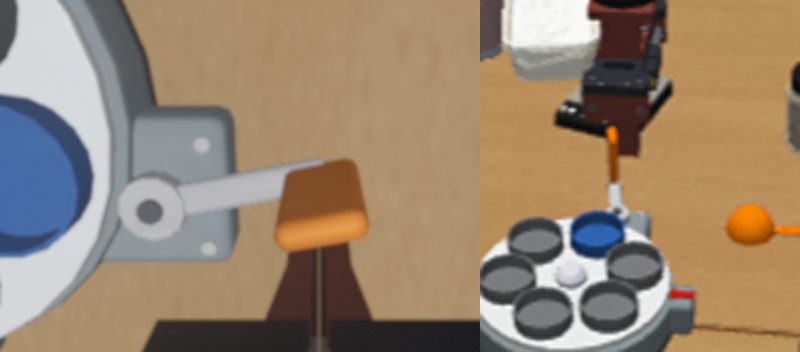

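```bash
python3 -c "
from h import *
blue()"
```

```text
side [286 183  19  15 222] deg -106.0 r 0.061
scene [296 184  18  11 158] deg -109.6 r 0.057
[-7.1  1.4  2.3] [ 0.5716 -0.2199  0.0609]
```

The disc is still gliding on after the click, so the force jump was the rubber stop. Backing off to let the lever return.

```bash
python3 -m jog '[[[-0.25,0,0,0],[-0.5,0,0,0],[-0.8,0,0,0],[-1.1,0,0,0],[-1.4,0,0,0],[-1.65,0,0,0],[-1.65,0,0,0],[-1.65,0,0,0]]]'
python3 -c "
from h import *
blue()
c=read_camera('side')
for r in tip_of('lever_pad','side')[:2]: print(r,atz(c,r['at'],.078))"
```

```text
clock: 13.02
tcp_pos: [0.5322, -0.2211, 0.0613]
ee_rot: [1.0, 0.007, 0.0, 0.0]
wrist_force: [-0.6, 0.6, 0.3]
width: 0.0007
grasp_force: 0.0
side [289 184  20  15 215] deg -116.8 r 0.061
scene [297 185  19  11 164] deg -118.2 r 0.057
[-0.  -0.1  0. ] [ 0.5322 -0.2211  0.0612]
{'at': [313.8, 161.1], 'p': 0.51} [ 0.54804207 -0.21466371  0.078     ]
```

One click done: cup at -118°, lever back at rest. Second push.

```bash
python3 -m jog '[[[0.07,0,0,0],[0.14,0,0,0],[0.21,0,0,0],[0.28,0,0,0],[0.35,0,0,0],[0.42,0,0,0],[0.49,0,0,0],[0.56,0,0,0],[0.63,0,0,0],[0.7,0,0,0]]]'
python3 -m jog '[[[0.07,0,0,0],[0.14,0,0,0],[0.21,0.02,0,0],[0.28,0.04,0,0]]]'
python3 -m jog '[[[0.06,0.0,0,0],[0.12,0.0,0,0],[0.18,0,0,0]]]'
python3 -m jog '[[[0.05,0,0,0],[0.1,0,0,0]]]'
```

```text
clock: 14.48
tcp_pos: [0.5494, -0.2209, 0.0611]
ee_rot: [1.0, 0.007, -0.0, 0.0]
wrist_force: [-1.4, -0.5, 0.8]
width: 0.0006
grasp_force: 0.7
clock: 14.98
tcp_pos: [0.5561, -0.2213, 0.0611]
ee_rot: [1.0, 0.007, -0.0, -0.0]
wrist_force: [-3.3, 1.2, 0.5]
width: 0.0006
grasp_force: 1.7
clock: 15.35
tcp_pos: [0.5608, -0.2217, 0.0611]
ee_rot: [1.0, 0.007, -0.0, 0.0]
wrist_force: [-3.4, -0.3, 1.7]
width: 0.0002
grasp_force: 2.0
clock: 15.6
tcp_pos: [0.5632, -0.2218, 0.0611]
ee_rot: [1.0, 0.007, -0.0, 0.0]
wrist_force: [-4.9, -0.6, 0.3]
width: 0.0004
grasp_force: 2.1
```

```bash
python3 -m jog '[[[0.05,0,0,0],[0.1,0,0,0]]]'
python3 -m jog '[[[0.05,0,0,0]]]'
python3 -m jog '[[[0.05,0,0,0]]]'
python3 -c "
from h import *
blue()"
```

```text
clock: 15.85
tcp_pos: [0.5659, -0.2217, 0.0611]
ee_rot: [1.0, 0.007, 0.0, 0.0]
wrist_force: [-3.8, -1.7, -0.3]
width: 0.0006
grasp_force: 1.9
clock: 15.98
tcp_pos: [0.5673, -0.2217, 0.0611]
ee_rot: [1.0, 0.007, 0.0, 0.0]
wrist_force: [-4.0, -2.0, 0.8]
width: 0.0004
grasp_force: 1.8
clock: 16.1
tcp_pos: [0.5686, -0.2216, 0.0612]
ee_rot: [1.0, 0.007, 0.0, 0.0]
wrist_force: [-3.5, -1.4, -0.1]
width: 0.0008
grasp_force: 1.6
side [295 189  21  14 224] deg -146.6 r 0.061
scene [301 191  19  13 191] deg -150.7 r 0.057
[-2.1 -1.4 -1.2] [ 0.5689 -0.2216  0.0612]
```

```bash
for i in 1; do :; done
python3 -m jog '[[[0.04,0,0,0]]]'
python3 -m jog '[[[0.04,0,0,0]]]'
python3 -m jog '[[[0.03,0,0,0]]]'
```

```text
clock: 16.32
tcp_pos: [0.5695, -0.2216, 0.0611]
ee_rot: [1.0, 0.007, 0.0, 0.0]
wrist_force: [-2.6, -1.9, -0.0]
width: 0.0002
grasp_force: 1.6
clock: 16.45
tcp_pos: [0.5705, -0.2215, 0.0612]
ee_rot: [1.0, 0.007, 0.0, 0.0]
wrist_force: [-1.6, -1.9, -0.2]
width: 0.0001
grasp_force: 1.4
clock: 16.58
tcp_pos: [0.5711, -0.2214, 0.0611]
ee_rot: [1.0, 0.007, -0.0, -0.0]
wrist_force: [-4.4, -1.6, 0.5]
width: 0.0001
grasp_force: 2.0
```

```bash
python3 -m jog '[[[0.03,0,0,0]]]'
python3 -c "
from h import *
blue()"
```

```text
clock: 16.7
tcp_pos: [0.5714, -0.2214, 0.0611]
ee_rot: [1.0, 0.007, -0.001, -0.0]
wrist_force: [-5.0, -1.3, 1.9]
width: 0.0002
grasp_force: 2.8
side [296 191  21  14 229] deg -153.7 r 0.06
scene [301 192  18  14 198] deg -157.5 r 0.057
[-4.6 -1.5  1. ] [ 0.5713 -0.2215  0.0611]
```

```bash
python3 -m jog '[[[0.03,0,0,0],[0.03,0,0,0]]]'
python3 -c "
from h import *
blue()"
```

```text
clock: 17.05
tcp_pos: [0.5717, -0.2214, 0.061]
ee_rot: [1.0, 0.007, -0.001, -0.0]
wrist_force: [-5.9, -1.4, 3.1]
width: 0.0003
grasp_force: 3.2
side [297 192  21  15 235] deg -158.7 r 0.06
scene [301 193  18  14 201] deg -164.0 r 0.057
[-6.3 -1.5  2.1] [ 0.5717 -0.2215  0.0611]
```

```bash
python3 -m jog '[[[-0.25,0,0,0],[-0.5,0,0,0],[-0.8,0,0,0],[-1.1,0,0,0],[-1.4,0,0,0],[-1.8,0,0,0],[-2,0,-2,0],[-2,0,-4.2,0],[-2,0,-6,0],[-2,0,-6,0]]]'
python3 - <<'E'
from h import *
blue()
for n in("side","scene"):
    c=read_camera(n)
    for r in tip_of('amber_bottle',n)[:4]: print(n,round(r['p'],2),np.round(r['at']),atz(c,r['at'],0).round(3))
    for r in recognise('amber_bottle',n)[:4]: print(n,round(r['p'],2),np.round(r['bbox']))
    for r in tip_of('lever_pad',n)[:1]: print("pad",atz(c,r['at'],.078).round(3))
E
```

```text
clock: 18.4
tcp_pos: [0.5245, -0.2231, 0.2152]
ee_rot: [1.0, 0.007, 0.004, 0.001]
wrist_force: [-0.3, -0.2, -0.9]
width: 0.0004
grasp_force: 0.0
side [298 196  20  16 256] deg -179.9 r 0.06
scene [299 197  18  14 218] deg 177.3 r 0.059
[-0.8 -0.3 -0.6] [ 0.5223 -0.2223  0.2112]
side 0.91 [388. 285.] [0.331 0.163 0.   ]
side 0.86 [339. 282.] [0.441 0.167 0.   ]
side 0.67 [370. 261.] [0.376 0.092 0.   ]
side 0.96 [329. 245.  23.  29.]
side 0.88 [374. 235.  27.  59.]
side 0.67 [364. 222.  21.  44.]
side 0.35 [242. 156.  88.  91.]
pad [ 0.546 -0.209  0.078]
scene 0.93 [346. 304.] [0.338 0.169 0.   ]
scene 0.74 [346. 272.] [0.376 0.083 0.   ]
scene 0.63 [302. 289.] [0.438 0.175 0.   ]
scene 0.81 [287. 250.  27.  48.]
scene 0.73 [337. 234.  17.  31.]
pad [ 0.541 -0.205  0.078]
```

```bash
python3 -m jog '[[[-0.4,-2,0,-0.8],[-0.8,-4.2,0,-1.8],[-1.2,-6.5,0,-2.8],[-1.7,-8.8,0,-3.8],[-2.1,-11,0,-4.8],[-2.5,-13.2,0,-5.5],[-2.9,-15,0,-5.5],[-3,-15.8,0,-5.5],[-3,-15.8,0,-5.5],[-3,-15.8,0,-5.5]]]' -1 20
python3 - <<'E'
from h import *
c=read_camera("wrist");a=c["color"][:,:,::-1]
p=observe()["tcp_pos"];print(p)
for r in tip_of('amber_bottle',"wrist")[:4]: print(round(r['p'],2),np.round(r['at']),atz(c,r['at'],0).round(3))
for r in recognise('amber_bottle',"wrist")[:4]: print(round(r['p'],2),np.round(r['bbox']))
cs=read_camera("side");d=cs["color"][110:310,260:460,::-1]
print("tcp in side",proj(cs,p),"tip25",proj(cs,p-[0,0,.025]), "bottle top",proj(c,[.441,.171,.104]))
cv2.imwrite("pics/w6.png",np.hstack([cv2.resize(a,(480,300)),cv2.resize(d,(300,300),interpolation=2)]))
E
```

```text
clock: 20.15
tcp_pos: [0.4421, 0.1704, 0.2109]
ee_rot: [0.925, 0.381, -0.0, 0.0]
wrist_force: [-0.8, -0.6, -0.0]
width: 0.0874
grasp_force: 0.0
[0.44216802 0.17025366 0.21096248]
0.86 [324. 252.] [0.372 0.093 0.   ]
0.62 [259. 232.] [0.334 0.167 0.   ]
0.58 [319. 170.] [0.441 0.17  0.   ]
0.89 [301. 238.  44.  76.]
0.84 [223. 212.  57. 100.]
0.66 [295. 151.  46.  56.]
tcp in side [340.40789865 208.77895388] tip25 [340.18686925 218.5282663 ] bottle top [318.33290269 195.52810508]
```

View pics/w6.png

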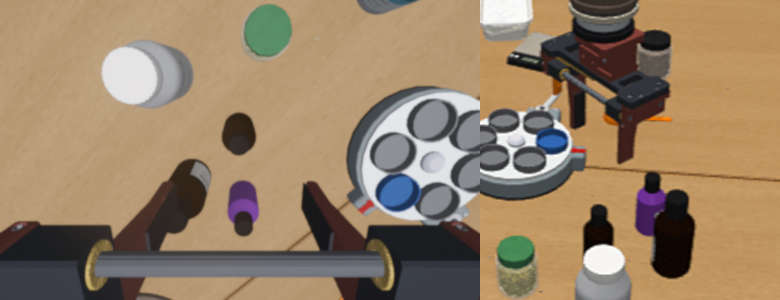

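Wrist view: small amber at (317,177) lies under the TCP, with the big amber at (252,250) and purple at (324,275) clear of the fingers along the chosen closing axis. Side view puts the tips about 10 mm above the reported TCP. Descending to TCP z≈0.03.

```bash
python3 -m jog '[[[0,0,1.2,0],[0,0,2.5,0],[0,0,3.8,0],[0,0,5,0],[0,0,6,0],[0,0,6.8,0],[0,0,7.24,0],[0,0,7.24,0]]]'
python3 -m jog '[[[0,0,0,0],[0,0,0,0],[0,0,0,0],[0,0,0,0],[0,0,0,0],[0,0,0,0],[0,0,0,0],[0,0,0,0]]]' 1 15
```

```text
clock: 21.35
tcp_pos: [0.4416, 0.1713, 0.0298]
ee_rot: [0.924, 0.381, -0.001, 0.0]
wrist_force: [0.2, 0.7, 0.1]
width: 0.0875
grasp_force: 0.0
clock: 22.35
tcp_pos: [0.4419, 0.1716, 0.0303]
ee_rot: [0.924, 0.381, 0.0, 0.0]
wrist_force: [-0.4, 0.2, 4.2]
width: 0.0442
grasp_force: 15.0
```

```bash
python3 -m jog '[[[0,0,-0.4,0],[0,0,-1.2,0],[0,0,-2.2,0],[0,0,-3.2,0],[0,0,-4.2,0],[0,0,-4.6,0],[0,0,-4.6,0]]]'
python3 - <<'E'
from h import *
p=observe()["tcp_pos"];q=observe()["ee_rot"];R=Ro.from_quat(q).as_matrix();print(p,R[:,0],R[:,1])
d=np.array([.542,-.054,p[2]])-p;print("units",(R.T@d/.025).round(2))
for n in("side","scene"):
    c=read_camera(n)
    for r in tip_of('amber_bottle',n)[:4]: print(n,round(r['p'],2),np.round(r['at']),atz(c,r['at'],p[2]-.03).round(3))
    for r in tip_of('mark',n)[:1]+tip_of('blue_cup',n)[:1]: print(n,round(r['p'],2),np.round(r['at']),atz(c,r['at'],.0445).round(4))
blue()
E
```

```text
clock: 23.22
tcp_pos: [0.442, 0.1717, 0.1454]
ee_rot: [0.924, 0.381, 0.0, 0.0]
wrist_force: [-0.2, -0.4, -2.8]
width: 0.0441
grasp_force: 15.0
[0.4419754  0.1716572  0.14544255] [0.70913906 0.70506825 0.00075163] [ 7.05068018e-01 -7.09139446e-01  5.79514373e-04]
units [-3.53  9.22  0.  ]
side 0.95 [339. 244.] [0.443 0.169 0.115]
side 0.94 [385. 284.] [0.344 0.275 0.115]
side 0.65 [307. 208.] [0.529 0.051 0.115]
side 0.58 [373. 260.] [0.371 0.209 0.115]
side 0.78 [307. 205.] [ 0.5459 -0.0542  0.0445]
side 0.78 [309. 207.] [ 0.5379 -0.0438  0.0445]
scene 0.98 [299. 251.] [0.44  0.182 0.115]
scene 0.76 [348. 304.] [0.301 0.261 0.115]
scene 0.64 [346. 275.] [0.331 0.199 0.115]
scene 0.55 [286. 213.] [0.525 0.087 0.115]
scene 0.61 [273. 335.] [0.4122 0.3296 0.0445]
side [298 196  20  16 255] deg -179.9 r 0.06Traceback (most recent call last):
  File "<stdin>", line 8, in <module>
  File "h.py", line 27, in blue
    i=1+np.argmax(st[1:,4]);p=atz(c,ce[i],.05)[:2]-[.604,-.053]
        ~~~~~~~~~^^^^^^^^^^
    return _wrapfunc(a, 'argmax', axis=axis, out=out, **kwds)
    return bound(*args, **kwds)
ValueError: attempt to get argmax of an empty sequence
```

```bash
python3 -m jog '[[[-0.8,1.2,0,0],[-1.8,2.6,0,0],[-2.9,4.2,0,0],[-4,5.8,0,0],[-5,7.3,0,0],[-5.8,8.5,0,0],[-6.3,9.2,0,0],[-6.3,9.2,0,0],[-6.3,9.2,0,0]]]'
python3 - <<'E'
from h import *
p=observe()["tcp_pos"];R=Ro.from_quat(observe()["ee_rot"]).as_matrix();print(p)
c=read_camera("wrist");a=c["color"][:,:,::-1].copy()
s=cv2.cvtColor(c["color"],cv2.COLOR_RGB2HSV)
m=((s[:,:,0]>100)&(s[:,:,0]<125)&(s[:,:,1]>130)).astype(np.uint8)
N,_,st,ce=cv2.connectedComponentsWithStats(m)
for i in range(1,N):
    if st[i,4]>300: print(st[i],ce[i].round(1))
for q,z in(("mark",.044),("blue_cup",.045),("amber_bottle",p[2]-.03)):
    for r in tip_of(q,"wrist")[:2]: print(q,round(r["p"],2),np.round(r["at"],1),atz(c,r["at"],z).round(4))
for X in([.542,-.054,.045],[.542,-.054,.059]):
  u,v=proj(c,X).astype(int);cv2.circle(a,(u,v),2,(0,255,0),-1)
P=np.array([[.542+.026*np.cos(t),-.054+.026*np.sin(t),.059] for t in np.linspace(0,6.28,60)])
for X in P:
  u,v=proj(c,X).astype(int);a[v,u]=(0,255,255)
# bottle foot predicted circle
for t in np.linspace(0,6.28,60):
  u,v=proj(c,p+[.0225*np.cos(t),.0225*np.sin(t),-.0303]).astype(int)
  if 0<=u<640 and 0<=v<400:a[v,u]=(0,0,255)
cv2.imwrite("pics/w7.png",a)
E
```

```text
clock: 24.85
tcp_pos: [0.4922, -0.1013, 0.145]
ee_rot: [0.924, 0.382, 0.0, -0.0]
wrist_force: [0.2, 0.1, -0.9]
width: 0.044
grasp_force: 15.0
[ 0.49219935 -0.10130399  0.14503816]
[ 281   71   73   76 4307] [317.4 108.6]
blue_cup 0.93 [314.2 108.5] [ 0.5401 -0.0474  0.045 ]
amber_bottle 0.72 [ 75.6 132.6] [0.4343 0.0437 0.115 ]
```

View pics/w7.png

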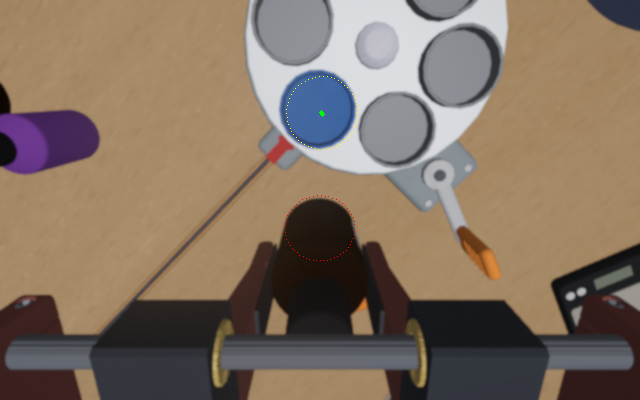

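Run:
```python
from h import *
p=observe()["tcp_pos"];R=Ro.from_quat(observe()["ee_rot"]).as_matrix()
c=read_camera("wrist")
for v in(107.5,108.5):
  X=atz(c,(317.5,v),.059);print(X.round(4),(R.T@(X-p)/.025).round(3))
s=cv2.cvtColor(c["color"],cv2.COLOR_RGB2HSV)
for l in np.linspace(0,6.28,8)[:-1]: pass
# white disc outline -> centre
m=((s[:,:,1]<40)&(s[:,:,2]>170)).astype(np.uint8);m[200:]=0
cs,_=cv2.findContours(m,0,1);k=max(cs,key=cv2.contourArea)[:,0]
q=np.array([atz(c,x,.044)[:2] for x in k if x[1]>3])
from scipy.optimize import least_squares
f=least_squares(lambda a:np.hypot(*(q-a[:2]).T)-.096,[.604,-.052],loss="soft_l1",f_scale=.001)
print("disc centre",f.x.round(4),np.abs(f.fun).mean().round(4))
```

```text
[ 0.5431 -0.0484  0.059 ] [ 2.933 -0.068  3.449]
[ 0.5426 -0.0489  0.059 ] [ 2.905 -0.068  3.449]
disc centre [ 0.6037 -0.0473] 0.0185
```

```bash
python3 -m jog '[[[0.6,0,0,0],[1.3,-0.04,0,0],[2,-0.08,0,0],[2.6,-0.08,0,0],[2.83,-0.08,0.5,0],[2.83,-0.08,1.2,0],[2.83,-0.08,1.8,0],[2.83,-0.08,1.95,0],[2.83,-0.08,1.95,0]]]'
python3 - <<'E'
from h import *
p=observe()["tcp_pos"];print(p,observe()["wrist_force"].round(1))
out=[]
for n in("side","scene"):
    c=read_camera(n);u,v=proj(c,[.541,-.05,.08]).astype(int)
    im=c["color"][v-30:v+30,u-30:u+30,::-1];out.append(cv2.resize(im,(400,400),interpolation=2))
    # bottle silhouette & blue extents
    s=cv2.cvtColor(c["color"],cv2.COLOR_RGB2HSV)[v-30:v+30,u-30:u+30]
    m=((s[:,:,0]>100)&(s[:,:,0]<125)&(s[:,:,1]>130));ys,xs=np.nonzero(m);print(n,"blue x",xs.min()+u-30,xs.max()+u-30,"y",ys.min()+v-30,ys.max()+v-30)
    print("pred bottle axis",proj(c,p-[0,0,.0303]).round(1),"cup rim",proj(c,[.541,-.05,.059]).round(1),"crop0",u-30,v-30, "px/mm",abs(proj(c,[.541,-.05,.059])-proj(c,[.551,-.05,.059])).round(2)/10)
cv2.imwrite("pics/w8.png",np.hstack(out))
E
```

```text
clock: 26.22
tcp_pos: [0.5408, -0.0514, 0.096]
ee_rot: [0.924, 0.381, -0.0, -0.0]
wrist_force: [-0.1, 0.4, -1.7]
width: 0.0436
grasp_force: 15.0
[ 0.54078192 -0.05142046  0.09603423] [-0.1  0.4 -1.7]
side blue x 298 317 y 198 211
pred bottle axis [308.4 198.9] cup rim [308.3 201.4] crop0 278 164 px/mm [0.386 0.026]
scene blue x 298 316 y 200 211
pred bottle axis [309.  198.9] cup rim [308.7 201.3] crop0 278 164 px/mm [0.341 0.103]
```

View pics/w8.png

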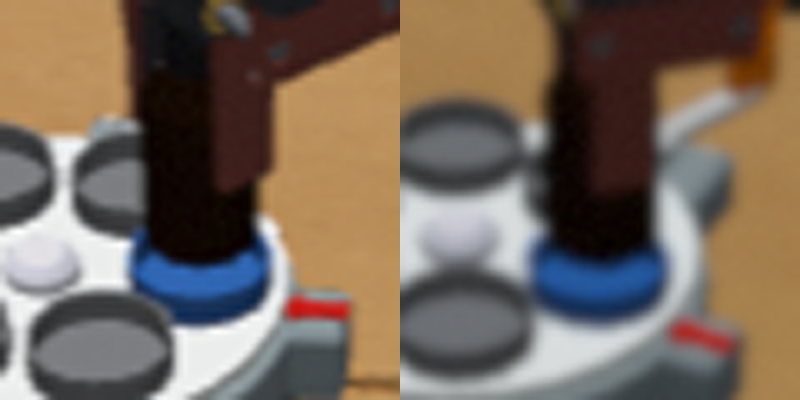

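Run:
```python
from h import *
p=observe()["tcp_pos"]
for n in("side","scene"):
    c=read_camera(n);s=cv2.cvtColor(c["color"],cv2.COLOR_RGB2HSV)
    th=np.linspace(0,6.28,200)
    def ring(x,y,z,r):
        q=np.array([proj(c,[x+r*np.cos(t),y+r*np.sin(t),z]) for t in th]);return q.min(0).round(1),q.max(0).round(1)
    print(n,"foot",ring(p[0],p[1],p[2]-.0303,.0225),"rim",ring(.541,-.05,.059,.0285),"base",ring(.541,-.05,.044,.0285), "dy1cm",(proj(c,[.541,-.04,.044])-proj(c,[.541,-.05,.044])).round(2))
    for u in(305,308,311): print(u,[tuple(int(x) for x in s[v,u]) for v in range(199,214)])
```

```text
side foot (array([299.4, 193.6]), array([317., 204.])) rim (array([297.2, 194.9]), array([319.4, 208.1])) base (array([297.4, 199.5]), array([319.5, 212.8])) dy1cm [-0.54  2.33]
305 [(9, 207, 16), (10, 239, 16), (9, 255, 14), (177, 170, 15), (109, 165, 74), (108, 187, 175), (107, 190, 180), (108, 187, 179), (108, 188, 178), (108, 184, 133), (107, 193, 94), (108, 190, 90), (107, 202, 87), (111, 81, 110), (107, 8, 227)]
308 [(14, 255, 13), (9, 255, 13), (7, 237, 14), (5, 255, 12), (112, 170, 57), (108, 187, 177), (108, 187, 181), (108, 188, 179), (108, 187, 177), (108, 186, 144), (108, 187, 97), (108, 187, 90), (108, 205, 86), (111, 96, 104), (107, 17, 210)]
311 [(8, 219, 14), (13, 219, 14), (14, 255, 13), (125, 117, 24), (108, 178, 103), (108, 188, 174), (108, 187, 179), (107, 188, 178), (108, 187, 176), (108, 188, 111), (108, 188, 88), (108, 190, 86), (109, 166, 89), (109, 47, 147), (0, 0, 238)]
scene foot (array([300. , 193.8]), array([317.5, 203.6])) rim (array([297.6, 195.1]), array([319.7, 207.8])) base (array([297.7, 199.8]), array([319.6, 212.5])) dy1cm [-1.8   1.99]
305 [(0, 255, 8), (8, 235, 13), (6, 116, 11), (110, 191, 40), (108, 188, 88), (108, 197, 131), (107, 196, 155), (107, 196, 159), (107, 201, 152), (107, 200, 131), (107, 200, 102), (109, 183, 85), (110, 118, 95), (109, 48, 133), (104, 21, 180)]
308 [(13, 255, 7), (3, 182, 14), (0, 113, 9), (115, 143, 32), (109, 188, 80), (108, 197, 127), (107, 195, 153), (107, 198, 160), (107, 199, 155), (107, 199, 136), (108, 201, 104), (108, 187, 86), (109, 139, 90), (109, 65, 122), (105, 27, 169)]
311 [(10, 191, 12), (4, 128, 14), (124, 137, 13), (110, 181, 52), (108, 200, 102), (107, 200, 143), (107, 199, 158), (107, 196, 159), (107, 197, 146), (108, 198, 121), (108, 194, 96), (108, 174, 85), (110, 93, 99), (108, 32, 143), (104, 15, 193)]
```

Bottle foot centred to within ~2 mm over the blue cup (side columns 308 vs 307.5, scene 308.5 vs 307). I'll shift 2 mm along tool +x and lower slowly.

```bash
python3 -m jog '[[[0.08,0,0,0],[0.08,0,0,0],[0.08,0,0.1,0],[0.08,0,0.2,0],[0.08,0,0.3,0],[0.08,0,0.4,0]]]'
python3 -m jog '[[[0,0,0.06,0],[0,0,0.12,0],[0,0,0.18,0],[0,0,0.24,0]]]'
```

```text
clock: 27.18
tcp_pos: [0.5424, -0.0497, 0.0861]
ee_rot: [0.924, 0.381, -0.0, -0.0]
wrist_force: [-0.5, -0.8, -0.7]
width: 0.0444
grasp_force: 15.0
clock: 27.68
tcp_pos: [0.5425, -0.0497, 0.0803]
ee_rot: [0.924, 0.381, 0.0, 0.0]
wrist_force: [-0.3, -1.0, -1.7]
width: 0.044
grasp_force: 15.0
```

```bash
python3 -m jog '[[[0,0,0.05,0],[0,0,0.1,0]]]'
python3 -m jog '[[[0,0,0.03,0],[0,0,0.06,0]]]'
python3 -m jog '[[[0,0,0.03,0],[0,0,0.03,0]]]'
```

```text
clock: 27.92
tcp_pos: [0.5425, -0.0497, 0.0778]
ee_rot: [0.924, 0.381, 0.0, 0.0]
wrist_force: [-0.3, 0.4, -1.1]
width: 0.0438
grasp_force: 15.0
clock: 28.18
tcp_pos: [0.5425, -0.0497, 0.0764]
ee_rot: [0.924, 0.381, 0.0, 0.0]
wrist_force: [0.8, 0.5, -1.7]
width: 0.0441
grasp_force: 15.0
clock: 28.42
tcp_pos: [0.5425, -0.0497, 0.0756]
ee_rot: [0.924, 0.381, -0.0, -0.0]
wrist_force: [-0.0, -0.2, -1.0]
width: 0.0439
grasp_force: 15.0
```

```bash
python3 -m jog '[[[0,0,0.03,0],[0,0,0.03,0]]]'
python3 -m jog '[[[0,0,0.03,0],[0,0,0.03,0]]]'
```

```text
clock: 28.68
tcp_pos: [0.5426, -0.0497, 0.0753]
ee_rot: [0.924, 0.381, 0.0, 0.0]
wrist_force: [-1.5, 1.3, 2.9]
width: 0.0439
grasp_force: 15.0
clock: 28.92
tcp_pos: [0.5427, -0.0497, 0.0752]
ee_rot: [0.924, 0.381, 0.0, 0.0]
wrist_force: [-4.0, 0.3, 11.4]
width: 0.0441
grasp_force: 15.0
```

```bash
python3 -m jog '[[[0,0,-0.04,0],[0,0,-0.04,0]]]'
python3 -m jog '[[[0,0,0,0],[0,0,0,0],[0,0,0,0],[0,0,0,0]]]' -0.7
python3 -m jog '[[[0,0,-0.5,0],[0,0,-1.5,0],[0,0,-2.8,0],[0,0,-4.2,0],[0,0,-5.5,0],[0,0,-6,0],[0,0,-6,0]]]'
python3 - <<'E'
from h import *
out=[]
for n in("side","scene"):
    c=read_camera(n);u,v=proj(c,[.55,-.08,.08]).astype(int)
    out.append(cv2.resize(c["color"][v-45:v+45,u-45:u+45,::-1],(400,400),interpolation=2))
cv2.imwrite("pics/w9.png",np.hstack(out));print(observe()["wrist_force"])
E
```

```text
clock: 29.18
tcp_pos: [0.5426, -0.0498, 0.0753]
ee_rot: [0.924, 0.381, 0.0, 0.0]
wrist_force: [-0.8, -0.2, 2.0]
width: 0.044
grasp_force: 15.0
clock: 29.68
tcp_pos: [0.5425, -0.0497, 0.0751]
ee_rot: [0.924, 0.381, -0.0, -0.0]
wrist_force: [0.4, 0.2, 0.1]
width: 0.0745
grasp_force: 0.0
clock: 30.55
tcp_pos: [0.5428, -0.0498, 0.2257]
ee_rot: [0.924, 0.381, 0.001, 0.0]
wrist_force: [0.5, 0.2, -0.4]
width: 0.0744
grasp_force: 0.0
[ 0.69286445 -0.32131199 -1.15009237]
```

View pics/w9.png

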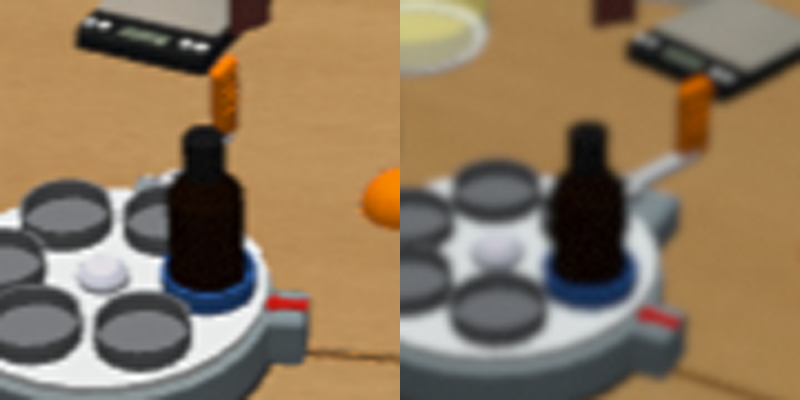

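The amber bottle stands upright in the blue cup at the red mark (side crop 205,270; scene crop 588,275). The lever is back at rest and the gripper is clear, so I'm handing in.

```bash
python3 -c "
from station import *
print(close_job())"
```

```text
the job is handed in; nothing more can be done
None
```

The job is handed in: two lever clicks (push readings up to 9.9 N) brought the blue cup to the red mark, and the small amber bottle stands upright in it with the gripper clear, at about 31 s. My first approach passed over the pad without touching it, and no verdict was returned.

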